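Catch a set of coat toggles from the bench feeder

ROBOT

A 6-joint arm with a two-finger parallel gripper is mounted at the origin on the work surface. World frame = base frame: x ahead of the robot, y to its left, z up, the work surface at z = 0. Lengths are in mm, angles in degrees, forces in N, time in s.
With the tool pointing down it reaches from about 350 to 850 mm from the base axis. Payload 8.1 kg.
Tool frame: the origin (TCP) lies on the centre line of the jaws, within the pads' length; the fingertips stand 19 mm ahead of it and the grasp point (between the pads) is the TCP (r.tip_reach is the z of the fingertips in the tool frame, in mm); z points along the fingers, y is the line along which they close (so a half turn about z gives the same grasp; the last joint's range is limited). The gripper opens to 85 mm and grips with 20 to 120 N. Pads are 22 mm wide; open, the fingers measure 114 mm over their backs; the gripper's body (76 mm by 85 mm) begins 54 mm behind the grasp point. The pads swing forward as they close: fully open they stand 13 mm farther back than shut.
Start: joints at [71.081, 7.471, 85.268, -0, 87.261, -4.893], TCP at [145.395, 582.122, 250.292] pointing down, gripper open.
Joint ranges: [-169.43, 169.43], [-51.17, 129.36], [1.28, 143.12], [-76.62, 256.62], [0, 156.53], [-152.29, 152.29]. Speed limits (degrees/s): [136.94, 136.94, 159.86, 180, 180, 180].

INTERFACE

Orientations are given as [roll, pitch, yaw] about the fixed x, y, z axes, in that order (R = Rz(yaw) Ry(pitch) Rx(roll)).
In Python, from bench import r gives the robot as it stands. The module is installed in compiled form; this text tells all that it offers.
- The arm moves only by the shell command python3 -m handwheel 'ROWS' [FORCE]. ROWS is JSON, a list of rows, each a list of 7 numbers: the shift along the tool's x, y, z in m, then the turn, a rotation vector about the tool's x, y, z in degrees, then the finger opening in m, from 0 to 0.0854. In form: [[tx, ty, tz, ax, ay, az, claw], ...]. A call has 1 to 8 rows; each row shifts and turns the commanded pose from where the row before left it, along the tool's axes as they then stand; what a row does not reach is not made up. A row lasts 1/12 s, in which the tool goes at most 41.7 mm and 7.16 degrees, less where a joint would pass 70% of its speed; a pose out of reach is approached as far as the arm can. A call with a gripper value outside its range is refused whole. The fingers move at their own pace and stop on an object; FORCE is the grip in N (left out, the last holds). Time passes only in rows, so rows that do not move let the fingers close. It gives the time, the measured TCP pose, the force, the opening and the grip force at its end, in the units of the state.
- r.sense(): the state, without advancing time (a new reading comes with each control period).
- r.snapshot(name): name is "side" or "top"; returns (picture, depth): 400x640x3 uint8, blue, green, red; 400x640 float32, mm along the optical axis (not along the pixel's ray), 0 where there is no reading.
- r.calibration(name): a dict with "vfov" (degrees; the focal length in pixels is half the picture's height over the tangent of half this angle, whatever the lens; pixels are square), "cx", "cy" (the principal point, pixels), "rvec" (rotation vector, rad) and "tvec" (3), from world to camera coordinates, as OpenCV has them. Camera axes: x right, y down, z forward; pixel columns grow to the right and rows downward; lengths in mm; the calibration is good to about 2 mm. A picture is of the moment at which its call begins. calibration takes no time and is no camera call.
- r.hand_in(): hands the job in; it is judged then, once.
The state is a dict: "time": time; "joint_pos": joint angles; "qd": joint speeds; "joint_efforts": joint torques, N m; "tool_pos": TCP position; "tcp_rot": TCP orientation; "ft_force": force on the tool from outside, world axes, zero at the start; "wrist_torque": the same for the moment, N m; "finger_gap": finger opening in mm; "grip_force": force on a finger pad.
Only numpy, scipy, OpenCV 4.12 (cv2) and the standard library are available. Lean on these libraries where they do the work, as an engineer would, in place of code of your own. Each camera call takes 0.05 s, during which the arm holds its last target. There are 200 camera calls.

TASK

Draw the grey tray out from under the low rack, set it down on the table and let go, then take it again by its long handle. Hold it under the feeder's chute and raise the gate with the tray's own rim (the hand must not touch the gate), keeping the tray up until all three toggles have slid into it and none has dropped past. Lower it so that the gate falls shut, and set the filled tray down upright in the middle of the cardboard square, all three toggles in it, without disturbing the other things on the table.

Things in the scene. Friction and masses are not known exactly. Their poses are not given: they have to be found in the camera images.
- tray: Open grey plastic tray, outside 120 (x) x 90 (y) x 60 high, walls and floor 4, 160 g. Origin: underside centre, z up. Long handle, 16 x 16, from the middle of the -x wall to x=-145, centre line 44 above the underside; short lug of same section and height on the +x wall to x=+95. Starts on the table, handle and half its length under the rack, lug outward.
- rack: Low fixed plywood rack, 170 deep (x) x 260 wide (y): a board with underside 78 and top 90 above the table, on side walls (10 thick, at y=+-125) and a back wall at +x. Open front edge at x=-85, facing own -x. Foam and a cardboard tub stand on the rear half of the board, up to 180 high. Origin: on the table under the board's middle.
- feeder: Fixed feeder: open-topped aluminium chute, 34 wide, 190 long, tilted 26 degrees, on two posts (from x=+70 on) and a base plate 12 high (x=+60 to +270, 130 wide). Origin: on the table under the chute's lower end (lip); chute floor is 185 high there and climbs toward own +x, so pieces leave toward -x. Guide frame at the lip, 286 high.
- gate (a joint): Lift of the feeder's steel gate in m: 0 shut, 0.05 top stop; falls shut by its own 120 g. An upright plate 104 wide just in front of the lip (feeder x -6 to -3), with a leg at each side hanging down to a flat level foot. Toggles get out once it is up about 25 mm; lift it 35 to 40 mm.
- gate_feet (a point): Midway between the two gate feet, level with their undersides (105 above the table when shut); rises with the gate. Each foot is 60 long (feeder x -56 to +4), 32 wide (31 to 63 off the middle in feeder y), 5 thick. With its handle toward the feeder's -x, the tray's long side walls come under both feet; toggles fall between the feet.
- board: Fixed flat square of brown cardboard, 140 x 140 x 4, lying on the table: where the filled tray is to be put. Origin: centre of its underside.
- toggle1: Chunky wooden coat toggle, a block 26 x 22 x 20, 15 g, origin at its centre; number 1 of 3 lying in single file in the chute, counted from the gate up.
- toggle2: Chunky wooden coat toggle, a block 26 x 22 x 20, 15 g, origin at its centre; number 2 of 3 lying in single file in the chute, counted from the gate up.
- toggle3: Chunky wooden coat toggle, a block 26 x 22 x 20, 15 g, origin at its centre; number 3 of 3 lying in single file in the chute, counted from the gate up.
- weight1: Bystander: steel pattern weight, round, 48 across, 42 high with knob, on the robot's side. Origin: underside centre.
- weight2: Bystander: the same pattern weight, on the far side.
- cone: Bystander: cone of thread, 64 across the foot, 120 high. Origin: underside centre.
- chalk: Bystander: tailor's chalk block 50 x 35 x 18, lying near the front of the feeder. Origin: underside centre.
- pin_dish: Bystander: small round steel pin dish, 84 across, 28 high. Origin: underside centre.
- foam: Bystander: stepped cream foam block, 90 x 90, 70 high. Origin: underside centre.
Not all that is in view belongs to the job. Several things have the shape of the board; the one meant has the colours described above.

How it is judged (in metres and radians):
On the way, in this order (a step that is already met when the one before it is completed fails the run):
1. the tray is drawn out, the whole of its handle clear of the rack, stands on the table (or on the cardboard) and is let go ((x of tray in the frame of rack below -0.21 m or x of tray in the frame of rack above 0.2 m or y of tray in the frame of rack above 0.25 m or y of tray in the frame of rack below -0.25 m) and height (world z) of tray below 0.01 m and angle between tray's own z axis and vertical below 0.06 rad and linear speed of tray below 0.02 m/s and contact force between the fingers and tray below 0.1 N), for 0.2 s.
2. the tray, held up by its long handle, has all three toggles in it (height (world z) of tray above 0.03 m and contact force between the fingers and tray above 0.5 N and x of the grasp point in the frame of tray below -0.055 m and x of toggle1 in the frame of tray between -0.06 and 0.06 m and y of toggle1 in the frame of tray between -0.045 and 0.045 m and z of toggle1 in the frame of tray between 0 and 0.06 m and x of toggle2 in the frame of tray between -0.06 and 0.06 m and y of toggle2 in the frame of tray between -0.045 and 0.045 m and z of toggle2 in the frame of tray between 0 and 0.06 m and x of toggle3 in the frame of tray between -0.06 and 0.06 m and y of toggle3 in the frame of tray between -0.045 and 0.045 m and z of toggle3 in the frame of tray between 0 and 0.06 m), for 0.2 s.
At the end, for the whole second after the job is handed in: The tray stands upright (within about 3 degrees) and at rest on the cardboard square, its centre within 35 mm of the square's centre, all three toggles inside it, the gate down (within 5 mm) and the bystanders where they were (horizontal distance between tray and board below 0.035 m and height (world z) of tray below 0.012 m and angle between tray's own z axis and vertical below 0.06 rad and linear speed of tray below 0.02 m/s and value of joint gate below 0.005 m and x of toggle1 in the frame of tray between -0.06 and 0.06 m and y of toggle1 in the frame of tray between -0.045 and 0.045 m and z of toggle1 in the frame of tray between 0 and 0.06 m and x of toggle2 in the frame of tray between -0.06 and 0.06 m and y of toggle2 in the frame of tray between -0.045 and 0.045 m and z of toggle2 in the frame of tray between 0 and 0.06 m and x of toggle3 in the frame of tray between -0.06 and 0.06 m and y of toggle3 in the frame of tray between -0.045 and 0.045 m and z of toggle3 in the frame of tray between 0 and 0.06 m); the robot touches nothing.
It fails at once if the hand or arm lifts or pushes the gate itself (over 1 N) (contact force between any of the fingers, the arm and gate above 1 N).
It fails at once if a toggle drops past the raised tray (height (world z) of tray above 0.03 m and height (world z) of any of toggle1, toggle2, toggle3 below 0.025 m).
It fails at once if a bystander is moved more than 30 mm (distance of any of weight1, weight2, cone, chalk, pin_dish, foam from where it was at the start of the episode above 0.03 m).
It also fails if it takes over 64 s, if anything falls off the work surface, if the arm or the gripper's body presses on something with over 40 N, if the wrist force passes 120 N, or if a joint passes its speed limit or range.

## Working session

There is one attempt and no reset: what is moved stays moved. The work goes in short steps, Python scripts to look and compute and a shell command to move; the robot and the scene stay as the last step left them, time stands still between calls to the robot, and variables do not carry over. Pictures are saved under pics/ and viewed, at most 10 in all, crops included, and the job is handed in when it is done.

```bash
mkdir -p pics; cat > h.py <<'E'
import numpy as np, cv2
from bench import r
def cal(n):
    c=r.calibration(n); f=200/np.tan(np.radians(c["vfov"])/2)
    R=cv2.Rodrigues(np.array(c["rvec"],float))[0]; return f,c["cx"],c["cy"],R,np.array(c["tvec"],float).ravel()
def cloud(n,D):
    f,cx,cy,R,t=cal(n); v,u=np.mgrid[0:400,0:640]
    P=np.dstack([(u-cx)/f*D,(v-cy)/f*D,D]); W=(P-t)@R; W[D<=0]=np.nan; return W
def ray(n,u,v,z):
    f,cx,cy,R,t=cal(n); C=-R.T@t; d=R.T@np.array([(u-cx)/f,(v-cy)/f,1]); return C+d*(z-C[2])/d[2]
def snap(n,tag):
    I,D=r.snapshot(n); cv2.imwrite(f"pics/{tag}.png",I); np.save(f"{tag}.npy",D); return I,D
E
python3 - <<'E'
from h import *
for n in("side","top"):
    snap(n,n+"0"); f,cx,cy,R,t=cal(n); print(n,f,cx,cy,-R.T@t,R[2])
print(r.sense())
E
```

```text
side 503.4636747061081 321.2289103070599 201.1022272120671 [  37.59914075 -841.3283857  1272.67129923] [ 0.31633904  0.5785888  -0.75177431]
top 423.82199892121196 317.72409907438094 200.78747928945512 [ 354.70158679   13.02239335 1395.50565442] [ 0.12694328 -0.00634035 -0.99188971]
{'time': 0.1, 'joint_pos': array([ 7.10827033e+01,  7.51097592e+00,  8.53233814e+01, -9.28633091e-04,
        8.72616771e+01, -4.89440009e+00]), 'qd': array([ 0.12879476, -0.16378175, -0.12898827,  0.01733493, -0.02515362,
        0.00892007]), 'joint_efforts': array([ 4.18746267e-04, -5.70943701e+01, -5.01949096e+01, -1.22959409e-04,
        7.73942156e-03, -6.41141651e-05]), 'tool_pos': array([145.23168012, 581.67800264, 249.34399896]), 'tcp_rot': array([-1.79904237e+02, -7.26948882e-03,  1.65977142e+02]), 'ft_force': array([-0.02962709,  0.5104552 , -0.48641343]), 'wrist_torque': array([4.36890304e-05, 1.11111585e-02, 1.77854612e-02]), 'grip_force': 0.0, 'finger_gap': 85.20718916355877}
```

View pics/side0.png

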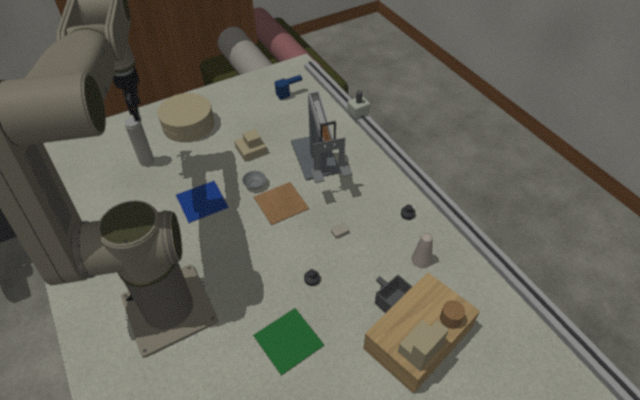

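View pics/top0.png

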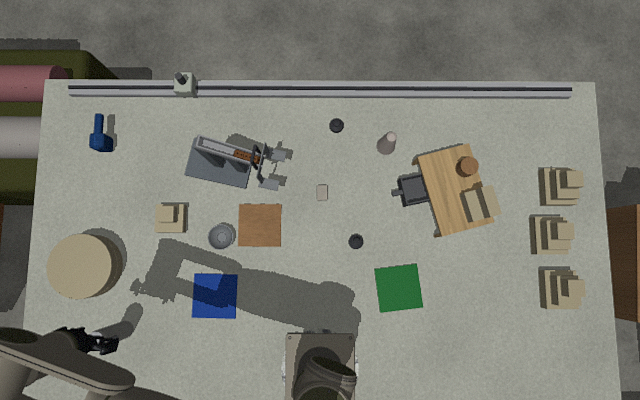

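Candidate trays: the grey one at top(411,188) and side(395,290), and a blue one with a handle at top(99,132). I choose the grey one, whose lug points left toward +y, away from the rack. Candidate squares: brown (260,225), blue (215,295), green (399,288), plus the grey feeder plate (215,165). I choose brown. Next I measure everything.

```bash
python3 - <<'E'
from h import *
I=cv2.imread("pics/top0.png");S=cv2.imread("pics/side0.png")
a=cv2.resize(I[115:250,180:330],None,fx=2.6,fy=2.6,interpolation=2);b=cv2.resize(I[115:250,310:460],None,fx=2.6,fy=2.6,interpolation=2)
c=cv2.resize(S[85:205,280:380],(390,468//2*2-120),interpolation=2);d=cv2.resize(S[240:360,340:490],None,fx=2.6,fy=2.0,interpolation=2)
m=np.hstack([a,b]);cv2.imwrite("pics/crop1.png",m); print(m.shape)
for n,im in(("top",I),("side",S)):
    D=np.load(n+"0.npy"); W=cloud(n,D); H=cv2.cvtColor(im,cv2.COLOR_BGR2HSV)
    print(n,"table z",np.nanmedian(W[230:260,300:320,2]) if n=="top" else np.nanmedian(W[250:270,220:260,2]))
    br=((H[...,0]>5)&(H[...,0]<18)&(H[...,1]>90)&(abs(W[...,2]-4)<8)&(W[...,1]>0)).astype(np.uint8)
    cs,_=cv2.findContours(br,0,2); k=max(cs,key=cv2.contourArea); (u,v),wh,an=cv2.minAreaRect(k)
    box=cv2.boxPoints(((u,v),wh,an)); P=np.array([ray(n,*q,4)[:2] for q in box]); print("board",(u,v),P.mean(0),np.linalg.norm(np.diff(P,axis=0),axis=1),np.degrees(np.arctan2(*(P[1]-P[0])[::-1])),"z",np.nanmedian(W[br>0,2]))
    # objects by height: components
    M=((W[...,2]>12)&(W[...,0]>200)&(W[...,0]<900)&(abs(W[...,1])<600)).astype(np.uint8)
    N,L,st,_=cv2.connectedComponentsWithStats(M)
    for i in range(1,N):
        if st[i,4]<25: continue
        q=W[L==i]; lo,hi=np.percentile(q,2,axis=0),np.percentile(q,98,axis=0)
        print(i,st[i],lo.round(),hi.round())
E
```

```text
(351, 780, 3)
top table z -0.06395549225903326
board (259.0, 224.5) [454.10078273 196.7574521 ] [138.6328913  134.81416009 136.94243468] -89.82277259665278 z 3.457496351245747
1 [ 141   85  356   13 1442] [ 881. -573.   13.] [900. 572.  76.]
2 [329 118  14  14 159] [768. -77.  14.] [812. -34.  44.]
3 [377 132  20  22 308] [ 695. -242.   14.] [ 735. -196.  122.]
4 [ 190  134   96   57 2315] [564. 122.  12.] [677. 408. 288.]
5 [ 391  143  111   94 5226] [ 432. -511.   40.] [ 685. -265.  182.]
45 [317 185  10  15 142] [537. -23.  14.] [584.   7.  23.]
47 [154 204  32  28 840] [430. 439.  18.] [517. 527.  74.]
51 [207 224  26  26 315] [376. 280.  12.] [452. 357.  31.]
54 [349 234  14  15 168] [ 378. -139.   14.] [420. -97.  45.]
76 [  0 327  42  19 542] [200. 534. 550.] [220. 590. 641.]
side table z -0.20229280883000703
board (280.97412109375, 202.43966674804688) [453.08924107 198.89422552] [157.03188252 141.935409   148.54494605] 1.340510856032177 z 3.900719123004882
1 [123   0   8  26  85] [200. 538. 549.] [217. 591. 619.]
2 [ 292   91   61   93 2344] [564. 125.  13.] [691. 410. 287.]
4 [ 333   94  229  239 1642] [ 879. -585.   13.] [900. 554.  74.]
8 [234 129  33  31 607] [425. 436.  14.] [512. 523.  74.]
13 [242 171  24  19 231] [373. 280.  12.] [449. 359.  33.]
24 [401 205  15  14 151] [765. -78.  13.] [808. -35.  45.]
31 [331 223  18  14 143] [534. -25.  13.] [581.   9.  23.]
32 [412 233  21  35 509] [ 692. -250.   14.] [ 734. -207.  121.]
33 [304 269  16  16 189] [ 376. -141.   14.] [418. -99.  43.]
34 [ 364  273  116  119 7869] [ 421. -529.   19.] [ 685. -267.  181.]
```

View pics/crop1.png

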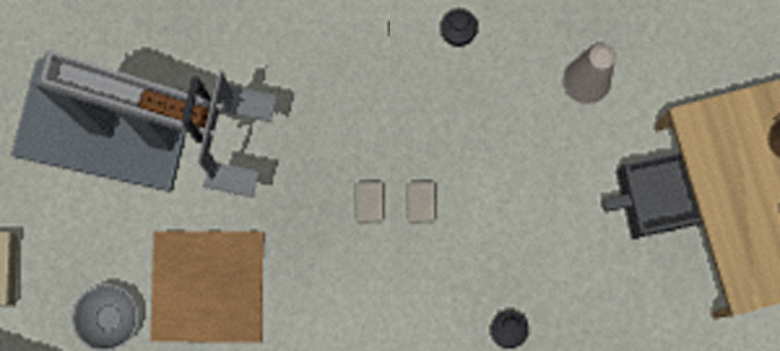

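The crop shows the grey tray with its lug at left (615,201), the rack at right with its front edge leaning, the gate feet as light plates at (258,103) and (230,180), and the plain brown board at (208,286). Next come precise poses of the lug, tray, rack and feet.

```bash
python3 - <<'E'
from h import *
np.set_printoptions(precision=1,suppress=True)
def rect(p): 
    (c,wh,a)=cv2.minAreaRect(p[:,:2].astype(np.float32)); return np.array(c),np.array(wh),a
for n in("top","side"):
    W=cloud(n,np.load(n+"0.npy")).reshape(-1,3); W=W[~np.isnan(W[:,0])]
    def sel(x0,x1,y0,y1,z0,z1): return W[(W[:,0]>x0)&(W[:,0]<x1)&(W[:,1]>y0)&(W[:,1]<y1)&(W[:,2]>z0)&(W[:,2]<z1)]
    t=sel(480,640,-330,-200,55,66); print(n,"rim",rect(t),np.median(t[:,2]),len(t))
    l=sel(480,640,-330,-200,44,56); l=l[l[:,1]>t[:,1].max()-4]; print("lug",rect(l),np.median(l[:,2]),len(l),l[:,1].max())
    k=sel(400,720,-550,-200,83,96); print("rack top",rect(k),np.median(k[:,2]))
    # front edge fit
    e=[]
    for x in np.arange(470,640,8):
        b=k[abs(k[:,0]-x)<4]; 
        if len(b): e.append((x,b[:,1].max()))
    e=np.array(e); print("front edge y= ",np.polyfit(e[:,0]-550,e[:,1],1))
    for nm,z0,z1 in(("feet",102,116),("plate",12,14.5),("frame",281,292)):
        f=sel(540,720,60,420,z0,z1) if nm!="plate" else sel(540,720,150,420,7,16)
        if nm=="feet":
            f=f[f[:,1]<230]
            N,lab,c=cv2.kmeans(f[:,:2].astype(np.float32),2,None,(3,50,.1),5,2)
            for i in(0,1): q=f[lab.ravel()==i]; print("foot",rect(q),np.median(q[:,2]),len(q))
        else: print(nm,rect(f),np.median(f[:,2]) if len(f) else 0,len(f))
    v=sel(540,720,60,420,180,279); d=rect(v); print("chute/gate",d)
E
```

```text
top rim (array([ 565.3, -281.4]), array([97.3, 88.2]), 3.323324203491211) 60.365450009574424 99
lug (array([ 552.8, -236.3]), array([13.5,  7.3]), 10.427942276000977) 50.947696472371575 13 -231.86872626834167
rack top (array([ 588.9, -373.2]), array([341.3, 257. ]), 15.803586959838867) 90.68758616963413
front edge y=  [   0.3 -338.2]
foot (array([573.3, 157. ]), array([60.4, 32.3]), 76.73359680175781) 109.50056662781112 183
foot (array([665.1, 136.6]), array([59.3, 33.5]), 77.8841781616211) 109.78461942420816 178
plate (array([626.4, 288.4]), array([173.1, 263.2]), 0.40000683069229126) 11.234372907020594 957
frame (array([642.2, 255.1]), array([161.2,  48.9]), 77.9017333984375) 286.0486134328626 112
chute/gate (array([630.3, 256.3]), array([193.9, 102.7]), 85.18518829345703)
side rim (array([ 559.8, -278.2]), array([93.5, 85.5]), 11.576810836791992) 59.17978770074253 142
lug (array([ 550.8, -236.1]), array([ 8.7, 15.7]), 83.0484848022461) 51.74765013027587 14 -231.7532767951257
rack top (array([ 582.7, -373.1]), array([335.2, 255.2]), 15.048394203186035) 89.84303555613404
front edge y=  [   0.3 -337.6]
foot (array([660.8, 135.2]), array([63.5, 34.4]), 80.83777618408203) 109.84655690381626 136
foot (array([570.6, 155.5]), array([61.7, 33.1]), 77.01409912109375) 110.34818481942011 143
plate (array([630.2, 287.3]), array([175.5, 265. ]), 0.09330929070711136) 11.802566666879251 614
frame (array([635.9, 254.2]), array([165.7,  46.7]), 80.0179672241211) 286.0315704125676 84
chute/gate (array([653.8, 242.4]), array([194.4, 102.7]), 66.14894104003906)
```

```bash
cat > to.py <<'E'
# usage: to.py x y z yaw -> total tool-frame shift (m) at present orientation and the turn left
import sys; from h import *
from scipy.spatial.transform import Rotation as Ro
g=[float(a) for a in sys.argv[1:5]]; s=r.sense(); p=s["tool_pos"]; R=Ro.from_euler("xyz",s["tcp_rot"],degrees=True)
G=Ro.from_euler("xyz",[180,0,g[3]],degrees=True)
print("t",round(s["time"],2),"pos",p.round(1),"rot",s["tcp_rot"].round(2),"F",s["ft_force"].round(1),"gap",round(s["finger_gap"],1),"grip",round(s["grip_force"],1))
print("shift m",(R.inv().apply(np.array(g[:3])-p)/1000).round(4),"rotvec",(R.inv()*G).as_rotvec(degrees=True).round(2))
E
H="python3 -m handwheel"
$H '[[-0.025,-0.0294,0,0,0,0,0.085],[-0.025,-0.0294,0,0,0,0,0.085],[-0.025,-0.0294,0,0,0,0,0.085],[-0.025,-0.0294,0,0,0,0,0.085],[-0.025,-0.0294,0,0,0,0,0.085],[-0.025,-0.0294,0,0,0,0,0.085],[-0.025,-0.0294,0,0,0,0,0.085],[-0.025,-0.0294,0,0,0,0,0.085]]' 40
python3 to.py 555.6 -248 110 104
```

```text
time: 0.77
tool_pos: [282.5, 303.7, 249.9]
tcp_rot: [-180.0, -0.0, 166.0]
ft_force: [1.1, 0.2, 1.1]
finger_gap: 85.2
grip_force: 0.0
t 0.77 pos [282.5 303.7 249.9] rot [-1.7998e+02 -1.0000e-02  1.6600e+02] F [1.1 0.2 1.1] gap 85.2 grip 0.0
shift m [-0.3984 -0.4692  0.14  ] rotvec [-2.0e-02  0.0e+00  6.2e+01]
```

```bash
H="python3 -m handwheel"
$H '[[-0.025,-0.0294,0,0,0,0,0.085],[-0.025,-0.0294,0,0,0,0,0.085],[-0.025,-0.0294,0,0,0,0,0.085],[-0.025,-0.0294,0,0,0,0,0.085],[-0.025,-0.0294,0,0,0,0,0.085],[-0.025,-0.0294,0,0,0,0,0.085],[-0.025,-0.0294,0,0,0,0,0.085],[-0.025,-0.0294,0,0,0,0,0.085]]' >/dev/null
$H '[[-0.025,-0.0294,0,0,0,0,0.085],[-0.025,-0.0294,0,0,0,0,0.085],[-0.025,-0.0294,0,0,0,0,0.085],[-0.025,-0.0294,0,0,0,0,0.085],[-0.025,-0.0294,0,0,0,0,0.085],[-0.025,-0.0294,0,0,0,0,0.085],[-0.025,-0.0294,0,0,0,0,0.085],[0,0,0,0,0,6,0.085]]' >/dev/null
$H '[[0,0,0.015,0,0,7,0.085],[0,0,0.015,0,0,7,0.085],[0,0,0.015,0,0,7,0.085],[0,0,0.015,0,0,7,0.085],[0,0,0.015,0,0,7,0.085],[0,0,0.015,0,0,7,0.085],[0,0,0.015,0,0,7,0.085],[0,0,0.015,0,0,7,0.085]]'
python3 to.py 555.6 -248 110 104
python3 - <<'E'
from h import *
I,D=snap("top","top1");S,D=snap("side","side1")
m=np.hstack([cv2.resize(I[140:240,370:470],(400,400),interpolation=2),cv2.resize(S[240:340,340:440],(400,400),interpolation=2)]);cv2.imwrite("pics/crop2.png",m)
E
```

```text
time: 2.77
tool_pos: [539.0, -213.1, 129.0]
tcp_rot: [-180.0, -0.0, 103.6]
ft_force: [-0.2, 0.5, 0.4]
finger_gap: 85.2
grip_force: 0.0
t 2.77 pos [ 539.  -213.1  129. ] rot [-1.7996e+02 -3.0000e-02  1.0363e+02] F [-0.2  0.5  0.4] gap 85.2 grip 0.0
shift m [-0.0379  0.0079  0.019 ] rotvec [-0.04 -0.03 -0.37]
```

View pics/crop2.png

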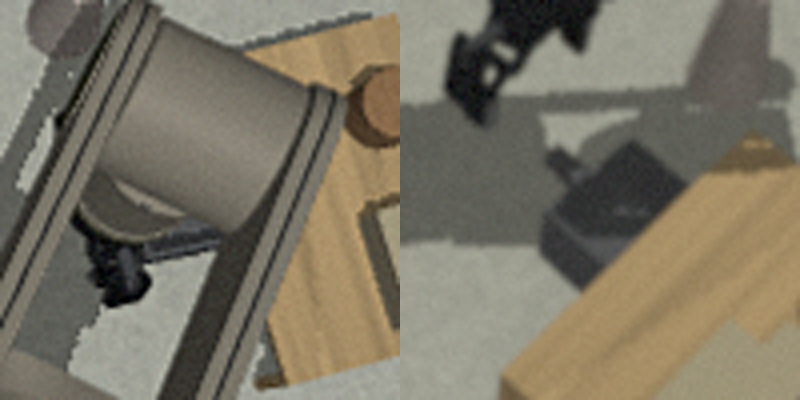

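The left view is the arm hiding the tray from the top camera. The right (side) view shows the open fingers at (470,90), and the lug free at (570,165) with nothing around it. Going onto the lug.

```bash
H="python3 -m handwheel"
$H '[[-0.018,0.004,0,0,0,0,0.085],[-0.018,0.004,0.009,0,0,0,0.085],[0,0,0.019,0,0,0,0.085],[0,0,0.019,0,0,0,0.085],[0,0,0.019,0,0,0,0.085],[0,0,0.019,0,0,0,0.085],[0,0,0,0,0,0,0.085]]' 40
python3 to.py 554.8 -246 44 104
```

```text
time: 3.45
tool_pos: [553.4, -245.0, 41.6]
tcp_rot: [-179.7, -0.2, 104.2]
ft_force: [-1.1, 0.3, -1.0]
finger_gap: 84.9
grip_force: 0.0
t 3.45 pos [ 553.4 -245.    41.6] rot [-179.74   -0.25  104.22] F [-1.1  0.3 -1. ] gap 84.9 grip 0.0
shift m [-0.0013  0.0011 -0.0024] rotvec [-0.26 -0.25  0.22]
```

```bash
H="python3 -m handwheel"
$H '[[0,0.001,-0.002,0,0,0,0.04],[0,0,0,0,0,0,0.02],[0,0,0,0,0,0,0.006],[0,0,0,0,0,0,0.006],[0,0,0,0,0,0,0.006],[0,0,0,0,0,0,0.006]]' 50
python3 to.py 554.8 -246 44 104
python3 - <<'E'
from h import *
np.set_printoptions(precision=1,suppress=True)
# rack frame: front normal, from side0 fit
W=cloud("side",np.load("side0.npy"));k=W[(W[...,2]>83)&(W[...,2]<96)&(W[...,0]>400)&(W[...,0]<720)&(W[...,1]<-200)]
c=cv2.boxPoints(cv2.minAreaRect(k[:,:2].astype(np.float32)));print(c)
E
```

```text
time: 3.95
tool_pos: [557.3, -246.3, 48.4]
tcp_rot: [179.9, 0.1, 104.0]
ft_force: [1.6, -0.3, 5.8]
finger_gap: 15.0
grip_force: 48.5
t 3.95 pos [ 557.3 -246.3   48.4] rot [1.7995e+02 5.0000e-02 1.0399e+02] F [ 1.6 -0.3  5.8] gap 15.0 grip 48.5
shift m [ 0.0009 -0.0023  0.0044] rotvec [ 0.05  0.05 -0.01]
[[ 387.8 -293.4]
 [ 454.  -539.8]
 [ 777.7 -452.8]
 [ 711.4 -206.4]]
```

```bash
H="python3 -m handwheel"
$H '[[0,0,-0.002,0,0,0,0.006],[0,0,-0.002,0,0,0,0.006],[0.005,0,0,0,0,0,0.006],[0.01,0,0,0,0,0,0.006],[0.015,0,0,0,0,0,0.006],[0.02,0,0,0,0,0,0.006],[0.02,0,0,0,0,0,0.006],[0.02,0,0,0,0,0,0.006]]'
$H '[[0.02,0,0,0,0,0,0.006],[0.02,0,0,0,0,0,0.006],[0.015,0,0,0,0,0,0.006],[0.01,0,0,0,0,0,0.006],[0.005,0,0,0,0,0,0.006],[0,0,0,0,0,0,0.006],[0,0,0,0,0,0,0.006]]'
python3 - <<'E'
from h import *
np.set_printoptions(precision=1,suppress=True)
S,D=snap("side","side2");W=cloud("side",D)
q=W[(W[...,0]>470)&(W[...,0]<620)&(W[...,1]>-330)&(W[...,1]<-110)&(W[...,2]>30)&(W[...,2]<72)]
print(np.percentile(q,[2,50,98],axis=0)); cv2.imwrite("pics/crop3.png",cv2.resize(S[200:340,320:480],(640,560),interpolation=2))
E
```

```text
time: 4.62
tool_pos: [534.1, -157.0, 50.8]
tcp_rot: [-180.0, -0.0, 104.0]
ft_force: [1.1, 0.1, -1.8]
finger_gap: 15.2
grip_force: 48.6
time: 5.2
tool_pos: [518.4, -91.0, 51.5]
tcp_rot: [180.0, 0.0, 104.0]
ft_force: [-0.1, 0.4, -1.3]
finger_gap: 15.1
grip_force: 48.6
[[ 480.6 -304.7   31.3]
 [ 549.6 -197.6   52.4]
 [ 587.7 -111.7   66.3]]
```

View pics/crop3.png

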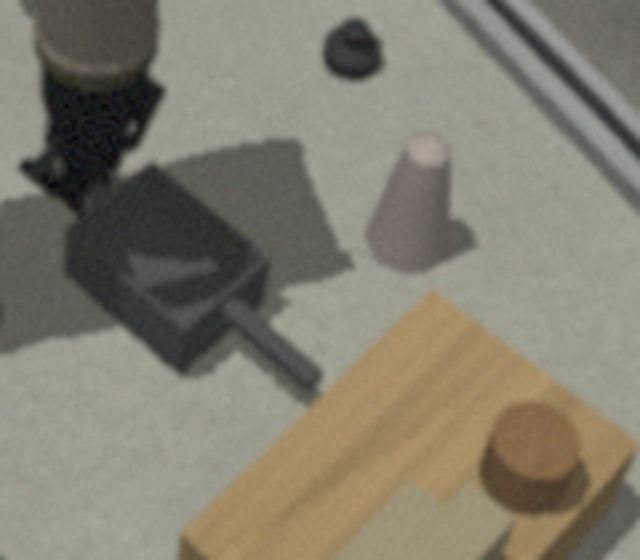

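The side view shows the tray hanging level from the lug, and the handle end at (315,385) just clear of the rack edge. I pull a bit further, lower it and let go.

```bash
H="python3 -m handwheel"
$H '[[0.01,0,0,0,0,0,0.006],[0.01,0,0,0,0,0,0.006],[0,0,0.002,0,0,0,0.006],[0,0,0.002,0,0,0,0.006],[0,0,0.001,0,0,0,0.006],[0,0,0,0,0,0,0.006]]'
$H '[[0,0,0,0,0,0,0.03],[0,0,0,0,0,0,0.05],[0,0,0,0,0,0,0.085],[0,0,0,0,0,0,0.085],[0,0,0,0,0,0,0.085],[0,0,0,0,0,0,0.085],[0,0,0,0,0,0,0.085]]'
$H '[[0,0,-0.02,0,0,0,0.085],[0,0,-0.03,0,0,0,0.085],[0,0,-0.03,0,0,0,0.085],[0,0,-0.03,0,0,0,0.085],[-0.02,0,-0.02,0,0,0,0.085],[-0.03,0,0,0,0,0,0.085],[-0.03,0,0,0,0,0,0.085],[-0.03,0,0,0,0,0,0.085]]'
python3 - <<'E'
from h import *
np.set_printoptions(precision=1,suppress=True)
S,D=snap("side","side3");W=cloud("side",D)
def f(z0,z1): return W[(W[...,0]>440)&(W[...,0]<640)&(W[...,1]>-330)&(W[...,1]<-30)&(W[...,2]>z0)&(W[...,2]<z1)]
q=f(56,65); print("rim",cv2.minAreaRect(q[:,:2].astype(np.float32)),np.median(q[:,2]),len(q))
h=f(46,55); h=h[h[:,1]<q[:,1].min()-3]; print("handle",np.percentile(h,[2,50,98],axis=0),cv2.fitLine(h[:,:2].astype(np.float32),2,0,.1,.1).ravel())
cv2.imwrite("pics/crop4.png",cv2.resize(S[160:320,280:480],(800,640)[:1]+(600,),interpolation=2))
E
```

```text
time: 5.75
tool_pos: [514.0, -70.8, 48.4]
tcp_rot: [179.9, -0.0, 104.0]
ft_force: [-8.6, 6.0, 19.5]
finger_gap: 14.9
grip_force: 51.6
time: 6.33
tool_pos: [513.2, -71.4, 46.1]
tcp_rot: [-180.0, -0.0, 104.0]
ft_force: [-0.1, -0.6, -0.0]
finger_gap: 85.0
grip_force: 0.0
time: 7.0
tool_pos: [540.5, -179.3, 177.2]
tcp_rot: [179.9, 0.1, 104.0]
ft_force: [1.0, 0.4, 0.2]
finger_gap: 85.0
grip_force: 0.0
rim ((540.3472290039062, -186.66763305664062), (93.26702117919922, 210.4208526611328), 14.045892715454102) 59.196710034015524 199Traceback (most recent call last):
  File "<stdin>", line 6, in <module>
    return _quantile_unchecked(
        a, q, axis, out, overwrite_input, method, keepdims, weights)
    return _ureduce(a,
                    func=_quantile_ureduce_func,
    ...<5 lines>...
                    overwrite_input=overwrite_input,
                    method=method)
    r = func(a, **kwargs)
    result = _quantile(arr,
                       quantiles=q,
    ...<2 lines>...
                       out=out,
                       weights=wgt)
    slices_having_nans = np.isnan(arr[-1, ...])
                                  ~~~^^^^^^^^^
IndexError: index -1 is out of bounds for axis 0 with size 0
```

```bash
python3 - <<'E'
from h import *
np.set_printoptions(precision=1,suppress=True)
W=cloud("side",np.load("side3.npy"))
W=W[~np.isnan(W[...,0])]
a=np.radians(104);X=np.array([np.cos(a),np.sin(a)]);Y=np.array([-X[1],X[0]])
o=np.array([531,-150.]);L=np.c_[(W[:,:2]-o)@X,(W[:,:2]-o)@Y,W[:,2]]
q=L[(abs(L[:,0])<75)&(abs(L[:,1])<65)&(L[:,2]>56)&(L[:,2]<66)];print("rim local lo/hi",np.percentile(q,[1,99],axis=0))
h=L[(L[:,0]>-175)&(L[:,0]<-70)&(abs(L[:,1])<40)&(L[:,2]>40)&(L[:,2]<60)];print("handle",len(h),np.percentile(h,[1,50,99],axis=0))
for x in range(-145,-65,20):
    b=h[abs(h[:,0]-x)<10]; print(x,len(b),np.median(b[:,1]) if len(b) else 0,b[:,1].min(),b[:,1].max())
E
```

```text
rim local lo/hi [[-60.4 -46.2  56.1]
 [ 62.7  46.3  65.5]]
handle 163 [[-143.2   -8.4   40.5]
 [-106.5    3.7   49.9]
 [ -71.    10.1   57.6]]
-145 21 4.1730205859624165 -7.166715074364261 9.438268843620381
-125 43 3.670604758739197 -7.00952193086472 10.259457832195393
-105 44 3.424798428136395 -8.906863335603077 8.047537774718087
-85 45 3.9299314329774115 -8.382929077600265 10.108330987809751
```

View pics/side3.png

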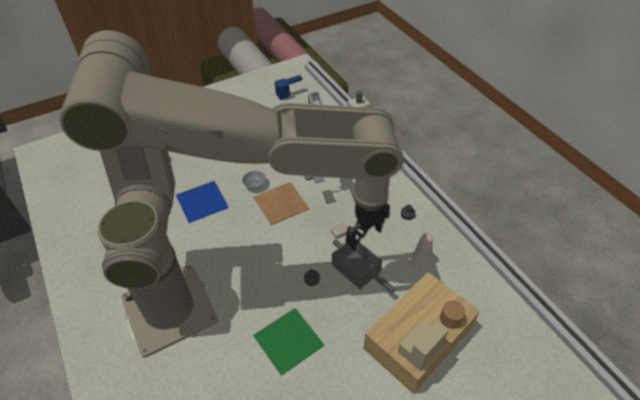

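The tray stands upright on the table, centre about (531,-149) with yaw 104°, and its handle is clear of the rack. Next I take the long handle at tray x=-98.

```bash
H="python3 -m handwheel"; python3 to.py 554.5 -244.1 45 104
$H '[[-0.022,0,0,0,0,0,0.085],[-0.022,0,0,0,0,0,0.085],[-0.021,0,0,0,0,0,0.085],[0,0,0.02,0,0,0,0.085],[0,0,0.02,0,0,0,0.085],[0,0,0,0,0,0,0.085],[0,0,0,0,0,0,0.085]]'
python3 to.py 554.5 -244.1 45 104
```

```text
t 7.05 pos [ 540.9 -184.4  176.9] rot [179.94   0.23 103.88] F [-3.8 -2.9  0.4] gap 84.8 grip 0.0
shift m [-0.0607 -0.0013  0.1322] rotvec [ 0.06  0.23 -0.12]
time: 7.63
tool_pos: [554.4, -240.6, 134.7]
tcp_rot: [-179.8, -0.1, 104.0]
ft_force: [0.3, -0.6, -0.0]
finger_gap: 85.2
grip_force: 0.0
t 7.63 pos [ 554.4 -240.6  134.7] rot [-1.7984e+02 -1.5000e-01  1.0397e+02] F [ 0.3 -0.6 -0. ] gap 85.2 grip 0.0
shift m [-0.0037 -0.0005  0.0897] rotvec [-0.16 -0.15 -0.03]
```

```bash
H="python3 -m handwheel"
$H '[[-0.002,0,0.02,0,0,0,0.085],[0,0,0.02,0,0,0,0.085],[0,0,0.02,0,0,0,0.085],[0,0,0.02,0,0,0,0.085],[0,0,0.008,0,0,0,0.085],[0,0,0,0,0,0,0.085]]' 110
$H '[[0,0,0,0,0,0,0.04],[0,0,0,0,0,0,0.02],[0,0,0,0,0,0,0.006],[0,0,0,0,0,0,0.006],[0,0,0,0,0,0,0.006],[0,0,0,0,0,0,0.006],[0,0,0,0,0,0,0.006]]' 110
python3 to.py 554.5 -244.1 45 104
python3 - <<'E'
from h import *
W=cloud("side",np.load("side0.npy")); W=W[~np.isnan(W[...,0])]
np.set_printoptions(precision=1,suppress=True)
# feeder axis: chute walls/plate/gate; use both views
for n in("top","side"):
    W=cloud(n,np.load(n+"0.npy")); W=W[~np.isnan(W[...,0])]
    g=W[(W[:,2]>150)&(W[:,2]<288)&(W[:,0]>540)&(W[:,0]<720)&(W[:,1]>100)&(W[:,1]<400)]
    a=np.radians(77.5);X=np.array([np.cos(a),np.sin(a)]);Y=np.array([-X[1],X[0]])
    L=np.c_[(g[:,:2]-[623,171.5])@X,(g[:,:2]-[623,171.5])@Y,g[:,2]]
    c=L[(L[:,0]>30)&(L[:,0]<165)]
    for x in range(40,170,30):
        b=c[abs(c[:,0]-x)<15]; print(n,x,np.percentile(b[:,1],[2,50,98]),b[:,2].max())
    p=W[(abs(W[:,2]-12)<3)&(W[:,0]>540)&(W[:,0]<720)&(W[:,1]>200)&(W[:,1]<460)]
    L=np.c_[(p[:,:2]-[623,171.5])@X,(p[:,:2]-[623,171.5])@Y]; print("plate",np.percentile(L,[2,98],axis=0))
    t=L=None
    t=W[(abs(W[:,2]-110)<5)&(W[:,0]>540)&(W[:,0]<720)&(W[:,1]>80)&(W[:,1]<230)]
    L=np.c_[(t[:,:2]-[623,171.5])@X,(t[:,:2]-[623,171.5])@Y]; print("feet",np.percentile(L,[1,99],axis=0))
E
```

```text
time: 8.13
tool_pos: [555.1, -242.3, 47.1]
tcp_rot: [-179.9, -0.1, 104.0]
ft_force: [0.2, 0.3, -0.2]
finger_gap: 85.1
grip_force: 0.0
time: 8.72
tool_pos: [556.6, -243.5, 49.2]
tcp_rot: [179.9, 0.1, 104.0]
ft_force: [-1.0, -1.0, 5.0]
finger_gap: 13.8
grip_force: 108.3
t 8.72 pos [ 556.6 -243.5   49.2] rot [1.7995e+02 5.0000e-02 1.0397e+02] F [-1. -1.  5.] gap 13.8 grip 108.3
shift m [-0.0001 -0.0022  0.0042] rotvec [ 0.05  0.05 -0.03]
top 40 [-18.3  -0.4  16.7] 243.7647039971787
top 70 [-17.6   1.   16.5] 256.56536293904435
top 100 [-17.9  -1.8  16.7] 272.6684338201839
top 130 [-17.7  -4.7  16.6] 287.1275169784794
top 160 [-15.7   3.8  16.2] 287.98543674875754
plate [[ 64.2 -17.4]
 [267.6  62.6]]
feet [[-54.3 -63.5]
 [  4.2  61.3]]
side 40 [-15.2  -0.5  19.5] 248.70494998595478
side 70 [-16.3  15.   19.3] 256.9857553576809
side 100 [-14.5   2.5  19.6] 273.7137798215045
side 130 [-15.1  -2.4  19.4] 286.6693342087986
side 160 [-12.8   9.3  18.7] 287.8665127126888
plate [[ 58.8 -59.6]
 [265.7  66. ]]
feet [[-56.7 -61. ]
 [  3.8  64.1]]
```

```bash
H="python3 -m handwheel"
$H '[[0,0,-0.005,0,0,0,0.006],[0,0,-0.01,0,0,0,0.006],[0,0,-0.01,0,0,0,0.006],[0,0,-0.008,0,0,0,0.006],[0,0,0,0,0,4,0.006],[0,0,0,0,0,6,0.006],[0,0,0,0,0,6,0.006],[0,0,0,0,0,6,0.006]]' 
$H '[[0,0,0,0,0,4.5,0.006],[0.01,-0.003,0,0,0,0,0.006],[0.02,-0.006,0,0,0,0,0.006],[0.025,-0.006,0,0,0,0,0.006],[0.03,-0.005,0,0,0,0,0.006],[0.025,-0.004,0,0,0,0,0.006],[0.02,0,0,0,0,0,0.006],[0.01,0,0,0,0,0,0.006]]' 
$H '[[0,0,0,0,0,0,0.006],[0,0,0,0,0,0,0.006],[0,0,0,0,0,0,0.006]]' 
python3 to.py 593.6 38.7 82 77.5
cat > tr.py <<'E'
import sys; from h import *
np.set_printoptions(precision=1,suppress=True)
s=r.sense(); x0=s["tool_pos"]; a=np.radians(77.5);X=np.array([np.cos(a),np.sin(a)]);Y=np.array([-X[1],X[0]])
gx=float(sys.argv[1]); tag=sys.argv[2]; o=x0[:2]+gx*X
print("tcp in feeder",(x0[:2]-[623,171.5])@X,(x0[:2]-[623,171.5])@Y,"tcp z",x0[2])
for n in("top","side"):
    I,D=snap(n,tag+n); W=cloud(n,D).reshape(-1,3); W=W[~np.isnan(W[:,0])]
    L=np.c_[(W[:,:2]-o)@X,(W[:,:2]-o)@Y,W[:,2]-x0[2]]
    q=L[(abs(L[:,0])<75)&(abs(L[:,1])<62)&(abs(L[:,2]-14)<14)]
    if len(q)<20: print(n,"few");continue
    print(n,"rim local lo/hi",np.percentile(q[q[:,2]>5],[1,99],axis=0).ravel(),len(q))
    for lo,hi in((-62,-40),(-20,20),(40,62)):
        b=q[(q[:,0]>lo)&(q[:,0]<hi)]; print("  z rim",lo,np.percentile(b[:,2],[50,80,90])+x0[2],len(b))
E
python3 tr.py 96 a
```

```text
time: 9.38
tool_pos: [556.4, -243.3, 82.4]
tcp_rot: [179.9, 0.0, 81.7]
ft_force: [0.5, -0.0, -2.0]
finger_gap: 13.6
grip_force: 107.7
time: 10.05
tool_pos: [563.1, -98.2, 81.9]
tcp_rot: [180.0, -0.0, 77.7]
ft_force: [-0.0, 0.1, -1.8]
finger_gap: 13.8
grip_force: 107.7
time: 10.3
tool_pos: [563.0, -102.0, 81.5]
tcp_rot: [180.0, 0.0, 77.5]
ft_force: [0.8, 0.4, -1.9]
finger_gap: 13.9
grip_force: 107.7
t 10.3 pos [ 563.  -102.    81.5] rot [1.7998e+02 3.0000e-02 7.7510e+01] F [ 0.8  0.4 -1.9] gap 13.9 grip 107.7
shift m [ 0.144  -0.0006 -0.0005] rotvec [0.02 0.03 0.01]
tcp in feeder -280.04287667370056 -0.6397207500293547 tcp z 81.54156149395573
top rim local lo/hi [-62.8 -46.1   5.4  61.3  44.2  16. ] 184
  z rim -62 [89.6 94.4 95.5] 23
  z rim -20 [91.3 93.5 95.4] 45
  z rim 40 [90.4 92.5 93.5] 64
side rim local lo/hi [-60.1  -6.8   5.1  63.4  46.7  16.3] 109
  z rim -62 [88.6 90.9 93.7] 8
  z rim -20 [90.8 93.7 95.1] 20
  z rim 40 [89.1 92.1 93.8] 51
```

The tray hangs level with rim z about 93 and centred on the feeder line within 1 mm. The feet undersides are at 105, so there are 12 mm to slide in underneath.

```bash
H="python3 -m handwheel"
$H '[[0.01,0,0,0,0,0,0.006],[0.02,0,0,0,0,0,0.006],[0.025,0,0,0,0,0,0.006],[0.025,0,0,0,0,0,0.006],[0.025,0,0,0,0,0,0.006],[0.02,0,0,0,0,0,0.006],[0.012,0,0,0,0,0,0.006],[0.006,0,0,0,0,0,0.006]]' 
$H '[[0,0,0,0,0,0,0.006],[0,0,0,0,0,0,0.006],[0,0,0,0,0,0,0.006]]' 
python3 tr.py 96 b
python3 -c "
from h import *
I=cv2.imread('pics/btop.png');S=cv2.imread('pics/bside.png')
cv2.imwrite('pics/crop5.png',np.hstack([cv2.resize(I[110:220,180:330],(400,293),interpolation=2),cv2.resize(S[90:200,270:420],(400,293),interpolation=2)]))"
```

```text
time: 11.07
tool_pos: [594.2, 39.9, 81.2]
tcp_rot: [-180.0, -0.0, 77.5]
ft_force: [0.1, 0.2, -1.9]
finger_gap: 13.5
grip_force: 107.7
time: 11.32
tool_pos: [593.8, 37.3, 81.1]
tcp_rot: [-180.0, 0.0, 77.4]
ft_force: [-0.4, -0.9, -1.5]
finger_gap: 13.7
grip_force: 107.7
tcp in feeder -137.34675570360864 -0.5641222485956485 tcp z 81.13487466495229
top rim local lo/hi [-58.8 -61.    6.4  58.8  61.2  27.9] 133
  z rim -62 [91.4 93.  94. ] 27
  z rim -20 [107.6 108.3 108.6] 28
  z rim 40 [104.  107.4 107.8] 22
side rim local lo/hi [-60.1  -2.2   5.4  63.2  61.6  28. ] 103
  z rim -62 [88.8 91.9 93. ] 12
  z rim -20 [106.2 108.7 109. ] 35
  z rim 40 [88.8 92.8 95.1] 27
```

View pics/crop5.png

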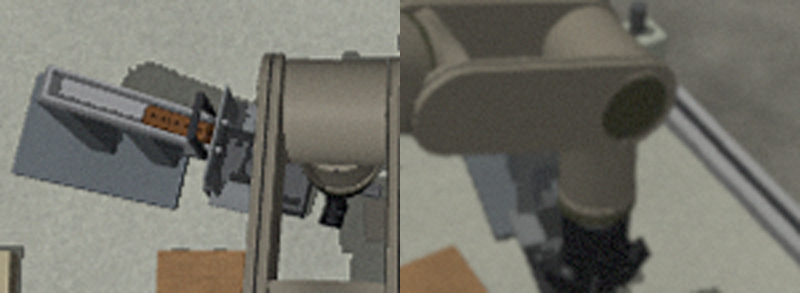

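The top view shows the tray's nose under both feet, with the wrist link to the right of the gate plate. I check the arm-to-gate clearance in the depth data before lifting.

```bash
python3 - <<'E'
from h import *
np.set_printoptions(precision=0,suppress=True)
a=np.radians(77.5);X=np.array([np.cos(a),np.sin(a)]);Y=np.array([-X[1],X[0]])
for n in("top","side"):
    W=cloud(n,np.load(f"b{n}.npy")).reshape(-1,3); W=W[~np.isnan(W[:,0])]
    L=np.c_[(W[:,:2]-[623,171.5])@X,(W[:,:2]-[623,171.5])@Y,W[:,2]]
    for z in range(110,520,40):
        b=L[(L[:,2]>z)&(L[:,2]<=z+40)&(abs(L[:,1])<150)&(L[:,0]<-6)]
        if len(b): print(n,z,len(b),"x max",np.sort(b[:,0])[-8:], "y",np.percentile(b[:,1],[2,98]))
E
```

```text
top 110 1342 x max [-9. -8. -8. -8. -7. -7. -7. -6.] y [-147.  146.]
top 150 584 x max [-131. -130. -129. -129. -129. -128. -126. -126.] y [-77.  58.]
top 190 32 x max [-126.  -11.  -10.   -9.   -9.   -8.   -7.   -7.] y [-16.  36.]
top 230 34 x max [-129. -126. -126. -123. -120. -117. -114. -110.] y [12. 41.]
top 270 95 x max [-115. -114. -111. -110. -110. -107. -107. -107.] y [11. 40.]
top 310 67 x max [-125. -123. -122. -120. -119. -117. -116. -113.] y [20. 39.]
top 350 47 x max [-134. -134. -131. -129. -129. -126. -124. -123.] y [22. 42.]
top 390 72 x max [-104. -104. -104. -103. -103. -102. -102. -102.] y [-26. 131.]
top 430 1290 x max [-72. -72. -71. -71. -71. -70. -70. -70.] y [-47. 117.]
top 470 1342 x max [-76. -75. -75. -75. -74. -74. -73. -73.] y [-29. 122.]
top 510 547 x max [-97. -97. -96. -96. -95. -95. -95. -94.] y [ 77. 149.]
side 110 1375 x max [-7. -7. -7. -7. -7. -6. -6. -6.] y [-147.   55.]
side 150 963 x max [-7. -7. -7. -7. -7. -6. -6. -6.] y [-77.  58.]
side 190 233 x max [-8. -8. -8. -7. -7. -7. -6. -6.] y [-29.  39.]
side 230 232 x max [-139. -138. -137. -136. -136. -135. -134. -131.] y [-32.  43.]
side 270 316 x max [-139. -138. -138. -137. -135. -131. -127. -124.] y [-33.  42.]
side 310 293 x max [-143. -143. -142. -142. -139. -139. -139. -138.] y [-30.  41.]
side 350 72 x max [-174. -174. -174. -174. -173. -172. -171. -165.] y [-34.  25.]
side 390 528 x max [-193. -192. -192. -192. -192. -192. -191. -191.] y [-54. 106.]
side 430 1492 x max [-86. -86. -84. -83. -82. -80. -80. -74.] y [-46. 142.]
side 470 1660 x max [-77. -76. -75. -75. -74. -73. -72. -71.] y [-20. 145.]
side 510 384 x max [-102. -102. -101. -101. -101. -100.  -98.  -96.] y [ 81. 149.]
```

Nothing of the arm comes within 60 mm of the gate. Raising it.

```bash
H="python3 -m handwheel"
$H '[[0,0,-0.005,0,0,0,0.006],[0,0,-0.007,0,0,0,0.006],[0,0,-0.009,0,0,0,0.006],[0,0,-0.009,0,0,0,0.006],[0,0,-0.009,0,0,0,0.006],[0,0,-0.007,0,0,0,0.006],[0,0,-0.004,0,0,0,0.006],[0,0,0,0,0,0,0.006]]' 
$H '[[0,0,0,0,0,0,0.006],[0,0,0,0,0,0,0.006],[0,0,0,0,0,0,0.006],[0,0,0,0,0,0,0.006],[0,0,0,0,0,0,0.006],[0,0,0,0,0,0,0.006]]' 
cat > tg.py <<'E'
import sys; from h import *
np.set_printoptions(precision=0,suppress=True)
a=np.radians(77.5);X=np.array([np.cos(a),np.sin(a)]);Y=np.array([-X[1],X[0]])
for n in("top","side"):
    I,D=snap(n,sys.argv[1]+n); W=cloud(n,D); H=cv2.cvtColor(I,cv2.COLOR_BGR2HSV)
    L=np.dstack([(W[...,:2]-[623,171.5])@X,(W[...,:2]-[623,171.5])@Y,W[...,2]])
    ft=L[(L[...,0]>-60)&(L[...,0]<8)&(abs(abs(L[...,1])-47)<14)&(L[...,2]>100)&(L[...,2]<165)]; print(n,"foot/rim top z",np.percentile(ft[:,2],[50,90]) if len(ft) else None)
    m=((H[...,0]>3)&(H[...,0]<17)&(H[...,1]>110)&(abs(L[...,1])<60)&(L[...,0]>-130)&(L[...,0]<200)&(L[...,2]>20)).astype(np.uint8)
    N,lab,st,_=cv2.connectedComponentsWithStats(m)
    for i in range(1,N):
        if st[i,4]>4: print("  orange",st[i],np.median(L[lab==i],axis=0),L[lab==i].min(0),L[lab==i].max(0))
E
python3 tg.py c; python3 to.py 593.6 38.7 131 77.5
```

```text
time: 12.08
tool_pos: [595.0, 38.4, 133.1]
tcp_rot: [179.9, -0.0, 77.5]
ft_force: [-0.4, 0.4, -3.3]
finger_gap: 13.6
grip_force: 107.6
time: 12.58
tool_pos: [593.8, 38.4, 130.9]
tcp_rot: [-180.0, 0.0, 77.5]
ft_force: [0.0, 0.3, -3.6]
finger_gap: 13.3
grip_force: 108.0
top foot/rim top z [145. 149.]
  orange [285 168   1   5   5] [-65.  -7. 103.] [-65. -12.  90.] [-64.  -3. 111.]
  orange [286 171   7   8  47] [-82.   4. 104.] [-92.  -9.  90.] [-71.  12. 108.]
side foot/rim top z [146. 151.]
t 12.68 pos [593.8  38.3 131.1] rot [-1.7997e+02  1.0000e-02  7.7480e+01] F [-0.2 -0.1 -3.5] gap 13.7 grip 108.0
shift m [ 0.0003 -0.0003  0.0001] rotvec [-0.03  0.01 -0.02]
```

```bash
python3 -c "
from h import *
I=cv2.imread('pics/ctop.png')
cv2.imwrite('pics/crop6.png',cv2.resize(I[110:220,180:330],(750,550),interpolation=2))"
```

```text
(no output)
```

View pics/crop6.png

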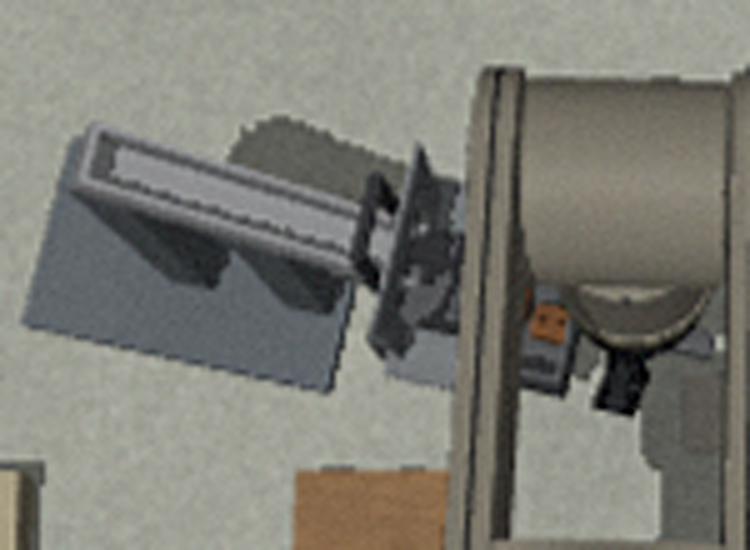

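The chute is empty and the toggles show in the tray at (550,320). The added load of about 1.6 N matches the gate plus three toggles. Now I lower it and draw it straight back out.

```bash
H="python3 -m handwheel"
$H '[[0,0,0.004,0,0,0,0.006],[0,0,0.008,0,0,0,0.006],[0,0,0.009,0,0,0,0.006],[0,0,0.009,0,0,0,0.006],[0,0,0.009,0,0,0,0.006],[0,0,0.007,0,0,0,0.006],[0,0,0.004,0,0,0,0.006],[0,0,0,0,0,0,0.006]]' 
python3 tg.py d; python3 to.py 593.6 38.7 81 77.5
```

```text
time: 13.35
tool_pos: [593.1, 38.4, 79.6]
tcp_rot: [-179.9, 0.0, 77.5]
ft_force: [-0.4, 0.5, -1.3]
finger_gap: 13.7
grip_force: 108.2
top foot/rim top z [110. 134.]
  orange [287 174   8   8  45] [-81.   4.  54.] [-110.   -9.   43.] [-70.  31. 255.]
side foot/rim top z [112. 152.]
t 13.45 pos [594.1  38.4  81.3] rot [-179.99   -0.     77.47] F [ 1.  -0.7 -1.8] gap 13.7 grip 108.2
shift m [ 0.0002 -0.0005  0.0003] rotvec [-0.01 -0.   -0.03]
```

```bash
H="python3 -m handwheel"
$H '[[-0.008,0,0,0,0,0,0.006],[-0.018,0,0,0,0,0,0.006],[-0.022,0,0,0,0,0,0.006],[-0.024,0,0,0,0,0,0.006],[-0.024,0,0,0,0,0,0.006],[-0.022,0,0,0,0,0,0.006],[-0.015,0,0,0,0,0,0.006],[-0.007,0,0,0,0,0,0.006]]' 
$H '[[0,-0.005,0,0,0,-4,0.006],[0,-0.01,0,0,0,-4.5,0.006],[0,-0.02,0,0,0,-4,0.006],[0,-0.02,0,0,0,0,0.006],[0,-0.02,0,0,0,0,0.006],[0,-0.014,0,0,0,0,0.006],[0,-0.005,0,0,0,0,0.006],[0,0,0,0,0,0,0.006]]' 
python3 to.py 454 101 81 90
python3 - <<'E'
from h import *
np.set_printoptions(precision=0,suppress=True)
for n in("top","side"):
    I,D=snap(n,"e"+n); W=cloud(n,D); H=cv2.cvtColor(I,cv2.COLOR_BGR2HSV)
    m=((H[...,0]>3)&(H[...,0]<17)&(H[...,1]>110)&(W[...,0]>380)&(W[...,0]<640)&(W[...,1]>-120)&(W[...,1]<110)).astype(np.uint8)
    N,lab,st,_=cv2.connectedComponentsWithStats(m)
    for i in range(1,N):
        if st[i,4]>4: print(n,"orange",st[i],W[lab==i].min(0),W[lab==i].max(0))
I=cv2.imread("pics/etop.png");S=cv2.imread("pics/eside.png")
cv2.imwrite('pics/crop7.png',np.hstack([cv2.resize(I[120:270,200:350],(400,400),interpolation=2),cv2.resize(S[120:270,250:400],(400,400),interpolation=2)]))
E
```

```text
time: 14.12
tool_pos: [563.6, -101.0, 82.2]
tcp_rot: [179.9, 0.0, 77.4]
ft_force: [0.7, 0.2, -1.1]
finger_gap: 13.5
grip_force: 108.2
time: 14.78
tool_pos: [469.6, -94.3, 81.7]
tcp_rot: [180.0, 0.0, 90.0]
ft_force: [-0.1, -0.3, -1.2]
finger_gap: 13.3
grip_force: 108.2
t 14.78 pos [469.6 -94.3  81.7] rot [1.7996e+02 1.0000e-02 8.9970e+01] F [-0.1 -0.3 -1.2] gap 13.3 grip 108.2
shift m [ 0.1952 -0.0157  0.0007] rotvec [ 0.04  0.01 -0.03]
top orange [315 214  12   9  82] [458. -22.  50.] [484.  13.  68.]
top orange [328 216   2   5   7] [434. -31.  52.] [478. -17. 483.]
side orange [309 226   8  10  53] [427. -91.  42.] [480.  18. 177.]
```

View pics/crop7.png

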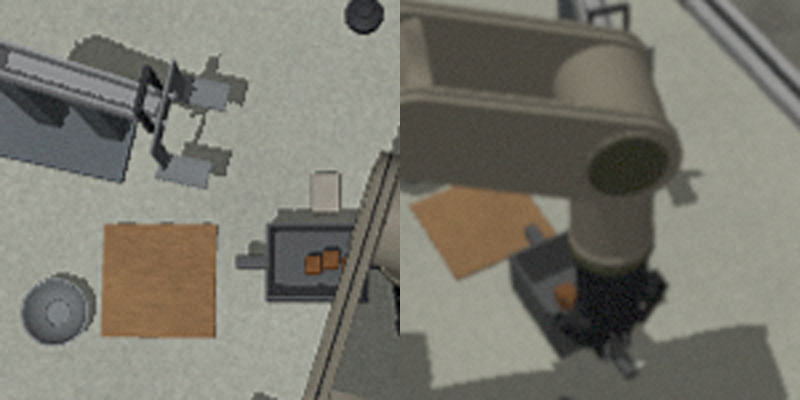

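The tray is level with toggles at left-crop (313,264), (331,258) and (345,262), and the gate is down. Next I carry it over the brown square and lower it.

```bash
H="python3 -m handwheel"
$H '[[0.008,-0.001,0,0,0,0,0.006],[0.02,-0.002,0,0,0,0,0.006],[0.028,-0.003,0,0,0,0,0.006],[0.03,-0.003,0,0,0,0,0.006],[0.03,-0.003,0,0,0,0,0.006],[0.028,-0.002,0,0,0,0,0.006],[0.022,-0.001,0,0,0,0,0.006],[0.015,-0.001,0,0,0,0,0.006]]' 
$H '[[0.009,0,0,0,0,0,0.006],[0.005,0,0,0,0,0,0.006],[0,0,0,0,0,0,0.006],[0,0,0,0,0,0,0.006]]'
python3 - <<'E'
from h import *
np.set_printoptions(precision=1,suppress=True)
print(r.sense()["tool_pos"])
for n in("top","side"):
    I,D=snap(n,"f"+n); W=cloud(n,D).reshape(-1,3); W=W[~np.isnan(W[:,0])]
    q=W[(abs(W[:,0]-454)<65)&(abs(W[:,1]-195)<80)&(W[:,2]>83)&(W[:,2]<104)]; print(n,np.percentile(q,[1,50,99],axis=0),len(q))
E
```

```text
time: 15.55
tool_pos: [454.2, 89.5, 81.5]
tcp_rot: [180.0, -0.0, 90.1]
ft_force: [0.8, -0.5, -1.9]
finger_gap: 13.9
grip_force: 108.2
time: 15.88
tool_pos: [454.2, 100.4, 81.3]
tcp_rot: [-180.0, 0.0, 90.0]
ft_force: [-0.3, -0.5, -1.7]
finger_gap: 13.8
grip_force: 108.2
[454.2 100.4  81.3]
top [[411.9 138.4  83.3]
 [449.4 253.7  88.8]
 [498.9 269.5  95. ]] 99
side [[406.4 135.8  83. ]
 [416.3 244.8  89.2]
 [466.5 271.5  96.4]] 106
```

```bash
H="python3 -m handwheel"
$H '[[0,0,0.004,0,0,0,0.006],[0,0,0.006,0,0,0,0.006],[0,0,0.006,0,0,0,0.006],[0,0,0.005,0,0,0,0.006],[0,0,0.003,0,0,0,0.006],[0,0,0.002,0,0,0,0.006],[0,0,0.001,0,0,0,0.006],[0,0,0,0,0,0,0.006]]'
$H '[[0,0,0.001,0,0,0,0.006],[0,0,0,0,0,0,0.006],[0,0,0,0,0,0,0.006],[0,0,0,0,0,0,0.006]]'
```

```text
time: 16.65
tool_pos: [453.9, 100.7, 54.1]
tcp_rot: [-180.0, 0.0, 90.0]
ft_force: [-0.0, -0.1, -1.1]
finger_gap: 13.6
grip_force: 108.2
time: 16.98
tool_pos: [454.3, 100.8, 53.6]
tcp_rot: [180.0, -0.0, 90.0]
ft_force: [0.3, -0.2, -0.9]
finger_gap: 13.6
grip_force: 108.2
```

```bash
H="python3 -m handwheel"
$H '[[0,0,0.001,0,0,0,0.006],[0,0,0,0,0,0,0.006],[0,0,0,0,0,0,0.006],[0,0,0,0,0,0,0.02],[0,0,0,0,0,0,0.03],[0,0,0,0,0,0,0.05],[0,0,0,0,0,0,0.07],[0,0,0,0,0,0,0.085]]'
$H '[[0,0,0,0,0,0,0.085],[0,0,0,0,0,0,0.085],[0,0,-0.01,0,0,0,0.085],[0,0,-0.02,0,0,0,0.085],[0,0,-0.03,0,0,0,0.085],[0,0,-0.03,0,0,0,0.085],[0,0,-0.03,0,0,0,0.085],[0,0,-0.03,0,0,0,0.085]]'
$H '[[-0.02,0,-0.02,0,0,0,0.085],[-0.03,0,0,0,0,0,0.085],[-0.03,0,0,0,0,0,0.085],[-0.03,0,0,0,0,0,0.085],[-0.03,0,0,0,0,0,0.085],[-0.03,0,0,0,0,0,0.085],[-0.02,0,0,0,0,0,0.085],[0,0,0,0,0,0,0.085]]'
python3 - <<'E'
from h import *
np.set_printoptions(precision=1,suppress=True)
for n in("top","side"):
    I,D=snap(n,"g"+n); W=cloud(n,D); H=cv2.cvtColor(I,cv2.COLOR_BGR2HSV); f=W.reshape(-1,3); f=f[~np.isnan(f[:,0])]
    q=f[(abs(f[:,0]-454)<62)&(abs(f[:,1]-197)<75)&(f[:,2]>58)&(f[:,2]<72)]; print(n,"rim",cv2.minAreaRect(q[:,:2].astype(np.float32)),np.median(q[:,2]),[np.median(q[q[:,1]<150,2]),np.median(q[q[:,1]>245,2])])
    t=(H[...,0]>3)&(H[...,0]<17)&(H[...,1]>110)&(abs(W[...,0]-454)<41)&(abs(W[...,1]-197)<57)&(W[...,2]>12); print("orange px",t.sum(),W[t].min(0),W[t].max(0))
    ft=f[(abs(f[:,0]-571)<25)&(abs(f[:,1]-156)<25)&(f[:,2]>90)]; print("foot z",np.median(ft[:,2]))
I=cv2.imread("pics/gtop.png"); cv2.imwrite("pics/crop8.png",cv2.resize(I[110:260,190:410],(792,540),interpolation=2))
E
```

```text
time: 17.65
tool_pos: [454.0, 100.7, 52.2]
tcp_rot: [-180.0, -0.0, 90.0]
ft_force: [-0.1, -1.1, 0.2]
finger_gap: 65.3
grip_force: 0.0
time: 18.32
tool_pos: [453.7, 100.7, 204.6]
tcp_rot: [180.0, -0.0, 90.0]
ft_force: [0.6, 0.2, -0.1]
finger_gap: 84.9
grip_force: 0.0
time: 18.98
tool_pos: [453.7, -92.7, 223.2]
tcp_rot: [180.0, 0.1, 89.8]
ft_force: [-0.2, 0.1, 0.1]
finger_gap: 84.8
grip_force: 0.0
top rim ((454.5894775390625, 197.55654907226562), (148.22048950195312, 88.79739379882812), 89.9244384765625) 62.78269903660258 [np.float64(63.44355188720645), np.float64(62.40412519127865)]
orange px 122 [443.5 148.3  19.6] [469.6 209.8  40.5]
foot z 110.66933940966203
side rim ((452.616455078125, 194.680908203125), (93.77701568603516, 140.52044677734375), 0.7205089926719666) 63.40675778553086 [np.float64(63.36585556922501), np.float64(63.45769040623582)]
orange px 62 [440.3 172.   15.2] [466.5 216.   41. ]
foot z nan
  return _methods._mean(a, axis=axis, dtype=dtype,
  ret = ret.dtype.type(ret / rcount)
```

View pics/crop8.png

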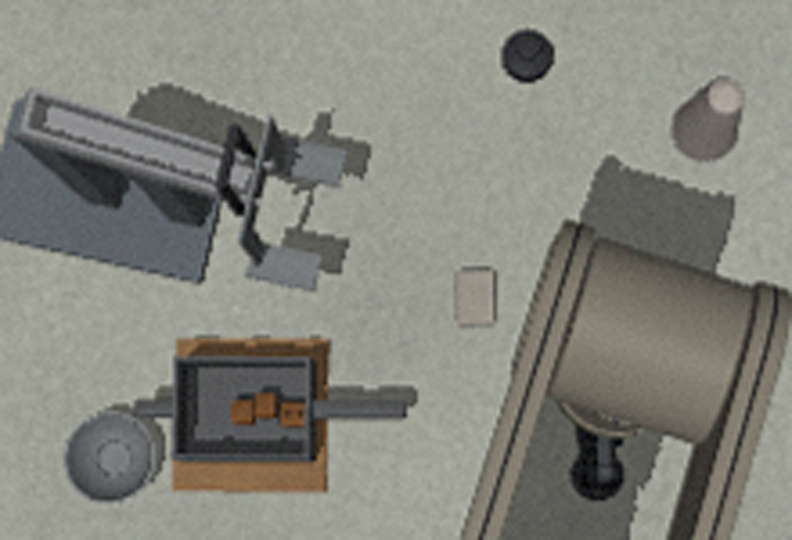

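The filled tray stands centred on the brown square with three toggles at (243,410), (265,404) and (292,413). The gate is shut, the bystanders are where they were, and the arm is clear.

```bash
python3 -c "from bench import r; print(r.hand_in())"
```

```text
the job is handed in; nothing more can be done
None
```

The job is handed in at about 19 s: by the last camera check the tray stands level within about 3 mm of the brown square's centre with all three toggles in it, the gate is shut, and the bystanders in view had not visibly moved; the hand-in returned no verdict.

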